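# Set the sorting funnel up to feed the cap bin

### The job

Bottle caps will be poured in next, so set the funnel up for them: with a fingertip, gently push the swivel chute under the funnel round until its mouth is over the middle of the opening of the cap bin (the open bin whose flip-top lid is folded back), and push the shutter lever below the funnel right across to its other stop, so that the throat is open. Grip or lift nothing, and leave the bin, the crate with its pulled-out tray, the crushed bottles and the jug where they are.

Things in the scene. Friction and masses are not known exactly. Their poses are not given: they have to be found in the camera images.
- stand: Fixed stand of a stainless funnel. Origin on the table, on the vertical axis of the funnel, about which the chute turns; z up; +x points away from the robot, to the post 150 mm behind the axis (post 330 mm high). Funnel: cone from radius 24 mm at height 292 mm to 76 mm at 376 mm, rim to 396 mm; below it two flange discs of radius 55 mm at heights 262 to 276 mm.
- chute (a joint): Angle of the chute in rad about the stand's axis, -1.6 to 1.6, anticlockwise positive seen from above. At 0 it points along the stand's -x (towards the robot), at positive values to the stand's -y side: the mouth's bearing from the axis is the stand's yaw + pi + this value. It takes 1 to 2 N at its end to turn and stays where it is left.
- chute_mouth (a point): Middle of the lower lip of the chute's open end, 245 mm from the turning axis, 125 mm above the table. The chute is a closed straight sheet duct, 65 mm wide over its flat upright sides, 44 mm deep, running from the axis out and down at 26 degrees. Its sides span heights of 140 to 183 mm at 215 mm from the axis, 171 to 215 mm at 150 mm. Push a side near the mouth.
- shutter (a joint): Angle of the shutter lever in rad, 0 (closed stop) to 1.3 (open stop), growing anticlockwise seen from above. It takes about 2 N on its handle and stays where it is left. At 0 the lever points from its bolt along the stand's -x turned 0.65 rad towards the stand's +y; at 1.3 it points 0.65 rad to the -y side.
- lever_end (a point): Free end of the shutter lever, on its centre line, 269 mm above the table, 107 mm from the bolt. The lever is level and just below the funnel; its last 62 mm is a black handle 16 mm wide and 18 mm high. To open, this end is pushed from the stand's +y side across the front to its -y side (from the robot's left to its right).
- bin: Cap bin: loose open-topped box, 160 mm (x) by 170 mm (y), 95 mm high, walls 3 mm; origin at the middle of its underside, z up, so the middle of the opening is 95 mm above it. Its flip-top lid is hinged on its -x rim and lies folded back, sloping from that rim down to the table about 140 mm further out along -x. A few caps lie in it. Not to be moved.
- crate: Grey crate with a pull-out tray, fixed; origin on the table under the middle of the part of the tray that is pulled out; the crate's body (260 by 200 mm, 115 mm high) reaches from 75 to 335 mm along its +x. It stands on the other side of the stand from the bin (the two swap places).
- tray_front (a point): Middle of the top edge of the tray's front, 82 mm above the table. The tray (188 mm wide) is pulled out about 150 mm and holds neck rings. Not to be moved.
- pet_a: Crushed clear bottle lying along its x, about 170 mm long, 75 mm wide, 45 mm high; origin at the middle of its underside. Leave alone.
- pet_b: Crushed clear bottle, about 200 mm long, 80 mm wide, 40 mm high; origin at the middle of its underside. Leave alone.
- pet_c: Crushed clear bottle, about 185 mm long, 80 mm wide, 46 mm high; origin at the middle of its underside. Leave alone.
- jug: Green jug, 148 mm across, 250 mm high, with a loop handle; origin at the middle of its underside. Leave alone.
- shutter_bolt (a point): The vertical bolt on which the shutter lever turns, 45 mm from the stand's axis along the stand's -x, at the lever's height (269 mm).

How it is judged (in metres and radians):
At the end, for the whole second after the job is handed in: The mouth of the chute is at rest within 40 mm (horizontally) of the middle of the cap bin, the shutter lever is within 0.15 rad of its open stop (1.3 rad), and the bin stands where it stood (within 20 mm) (horizontal distance between chute_mouth and bin below 0.04 m and value of joint shutter above 1.15 rad and velocity of joint chute between -0.05 and 0.05 rad/s and distance of bin from where it was at the start of the episode below 0.02 m and angle between bin's own z axis and vertical below 0.05 rad); the robot touches nothing.
It fails at once if the cap bin is shoved more than 20 mm or lifted (distance of bin from where it was at the start of the episode above 0.02 m or angle between bin's own z axis and vertical above 0.15 rad).
It fails at once if the crate's tray is pushed or pulled by more than 15 mm (distance of tray_front from where it was at the start of the episode above 0.015 m).
It fails at once if a crushed bottle or the jug is moved more than 25 mm, lifted or knocked over (distance of any of pet_a, pet_b, pet_c, jug from where it was at the start of the episode above 0.025 m or angle between jug's own z axis and vertical above 0.2 rad).
It fails at once if the chute is gripped across its two side walls, or the lever's handle is pinched between the fingers ((contact force between the fingers and chute_c1 above 0.5 N and contact force between the fingers and chute_c2 above 0.5 N) or (contact force between the fingers and shutter_c2 above 0.5 N and contact force between the fingers and shutter_c3 above 0.5 N)).
It fails at once if the chute or the lever is shoved with more than 40 N (contact force between anything else and chute above 40 N or contact force between anything else and shutter above 40 N).
It also fails if it takes over 72 s, if anything falls off the work surface, if the arm or the gripper's body presses on something with over 40 N, if the wrist force passes 120 N, or if a joint passes its speed limit or range.

### The arm

A 6-joint arm with a two-finger parallel gripper is mounted at the origin on the work surface. World frame = base frame: x ahead of the robot, y to its left, z up, the work surface at z = 0. Lengths are in mm, angles in rad, forces in N, time in s.
With the tool pointing down it reaches from about 325 to 900 mm from the base axis. Payload 6.1 kg.
Tool frame: the origin (TCP) lies on the front face of the gripper's body, between the roots of the fingers; the fingertips stand 70 mm ahead of it and the grasp point (between the pads) lies 51 mm ahead of it; z points along the fingers, y is the line along which they close (so a half turn about z gives the same grasp; the last joint's range is limited). The gripper opens to 87 mm and grips with 3 to 60 N. Pads are 19 mm wide; open, the fingers measure 117 mm over their backs; the gripper's body (75 mm by 190 mm) begins 51 mm behind the grasp point.
Start: joints at [1.076, 0.22, 1.526, -0, 1.395, -0.126], TCP at [225.308, 582.969, 292.238] pointing down, gripper open.
Joint ranges: [-2.98, 2.98], [-0.91, 2.08], [0.09, 2.57], [-1.24, 4.39], [0.2, 2.65], [-2.68, 2.68]. Speed limits (rad/s): [2.57, 2.57, 3.01, 3.14, 3.14, 3.14].

### API

Orientations are given as a unit quaternion [w, x, y, z].
In Python, from rig import r gives the robot as it stands.
- The arm moves only by the shell command python3 -m pendant 'ROWS' [FORCE]. ROWS is a JSON object of lists of equal length, an entry for each row: "angular": the turn, a rotation vector about the tool's x, y, z in degrees, a list of three; "dp": the shift along the tool's x, y, z in mm, a list of three; "hand": the finger opening in mm, from 0 to 87. A call has 1 to 20 rows; each row shifts and turns the commanded pose from where the row before left it, along the tool's axes as they then stand; what a row does not reach is not made up. A row lasts 1/12 s, in which the tool goes at most 41.7 mm and 7.16 degrees, less where a joint would pass 70% of its speed; a pose out of reach is approached as far as the arm can. A call is refused whole if a number of a shift passes 41.7 or a number of a turn 7.16, either way. A call with a gripper value outside its range is refused whole. The fingers move at their own pace and stop on an object; FORCE is the grip in N (left out, the last holds). Time passes only in rows, so rows that do not move let the fingers close. It gives the time, the measured TCP pose, the force, the opening and the grip force at its end, in the units of the state.
- r.get_obs(): the state, without advancing time (a new reading comes with each control period).
- r.grab_frame(name): name is "scene" or "top"; returns a dict with "color" (384x512x3 uint8, blue, green, red), "fx", "fy", "cx", "cy" (pixels), "eye" and "rotation" of the camera in the world. Camera axes: x right, y down, z forward; pixel columns grow to the right and rows downward; lengths in mm; the calibration is good to about 2 mm. A picture is of the moment at which its call begins. There is no depth.
- r.sign_off(): hands the job in; it is judged then, once.
The state is a dict: "t": time; "joint_pos": joint angles; "qd": joint speeds; "tau": joint torques, N m; "ee_pos": TCP position; "tcp_rot": TCP orientation; "force": force on the tool from outside, world axes, zero at the start; "ft_torque": the same for the moment, N m; "grip_width": opening from 0.0 (shut) to 1.0 (fully open); "finger_force": force on a finger pad.
Only numpy, scipy, OpenCV 4.12 (cv2) and the standard library are available. Lean on these libraries where they do the work, as an engineer would, in place of code of your own. Each camera call takes 0.05 s, during which the arm holds its last target. There are 200 camera calls.

## Working session

There is one attempt and no reset: what is moved stays moved. The work goes in short steps, Python scripts to look and compute and a shell command to move; the robot and the scene stay as the last step left them, time stands still between calls to the robot, and variables do not carry over. Pictures are saved under pics/ and viewed, at most 10 in all, crops included, and the job is handed in when it is done.

```bash
mkdir -p pics
python3 - <<'E'
from rig import r
import cv2,numpy as np
for n in("scene","top"):
    f=r.grab_frame(n); cv2.imwrite(f"pics/{n}0.png",f["color"]); print(n,f["fx"],f["fy"],f["cx"],f["cy"],np.array(f["eye"]).round(1).tolist(),np.array(f["rotation"]).round(4).tolist())
o=r.get_obs();print(o)
E
```

```text
scene 384.8513281900827 384.8513281900827 249.37350114412013 192.72127007935723 [1269.9, 392.9, 1317.3] [-0.1622, 0.4883, 0.8148, -0.2671]
top 411.2668533875486 411.2668533875486 254.9134933344825 194.69354627196742 [317.3, -19.9, 1577.0] [-0.0543, 0.7153, -0.695, 0.0487]
{'t': 0.1, 'joint_pos': array([ 1.07588053e+00,  2.21145334e-01,  1.52752399e+00, -8.82012482e-06,
        1.39466916e+00, -1.26107813e-01]), 'qd': array([ 3.51830265e-04, -1.54461523e-03,  5.03681484e-05, -6.90029286e-04,
        9.54977832e-04, -8.98074746e-04]), 'tau': array([ 1.72870000e-04, -4.95941341e+01, -3.88521302e+01,  7.02068699e-02,
        5.14677842e-02, -8.94843538e-05]), 'ee_pos': array([225.11417095, 582.57849927, 291.23328046]), 'tcp_rot': array([-2.62581365e-04,  1.83359831e-01,  9.83045477e-01, -8.32493877e-04]), 'force': array([-0.60676394, -0.31310251, -0.02481713]), 'ft_torque': array([ 0.06940224,  0.04281369, -0.0220919 ]), 'finger_force': 0.0, 'grip_width': 0.9958013690389851}
```

View pics/scene0.png

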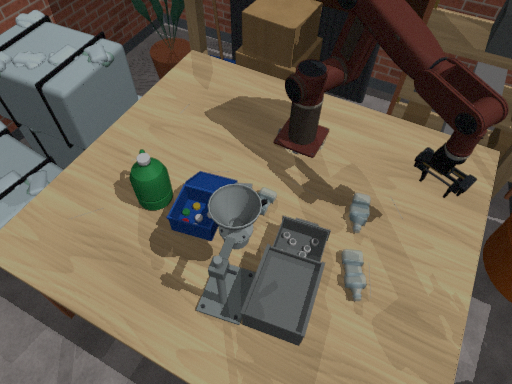

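View pics/top0.png

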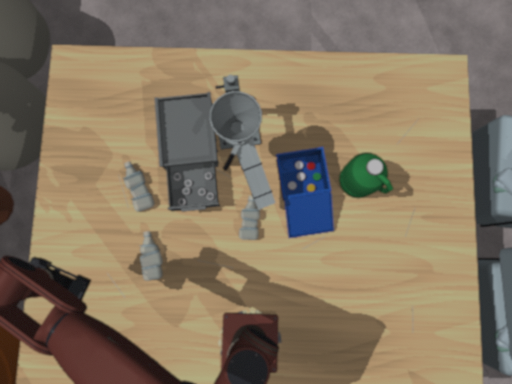

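The overhead view shows the funnel at (236,118), the chute mouth near (263,203), the black lever near (229,160), and the blue bin's opening near (306,172) with its lid at (310,213). The tray is at (193,187) and a bottle lies under the chute mouth at (250,220). I'll enlarge that area.

```bash
python3 - <<'E'
import cv2
a=cv2.imread("pics/top0.png")[65:250,150:350]
cv2.imwrite("pics/topc.png",cv2.resize(a,None,fx=3.2,fy=3.2,interpolation=cv2.INTER_CUBIC))
E
cat > h.py <<'E'
import numpy as np
from scipy.spatial.transform import Rotation as R
from rig import r
def cam(n):
    f=r.grab_frame(n); q=np.array(f["rotation"]).ravel()
    f["M"]=R.from_quat(q[[1,2,3,0]]).as_matrix() if q.size==4 else q.reshape(3,3)
    return f
def ray(f,u,v,z):
    d=f["M"]@[(u-f["cx"])/f["fx"],(v-f["cy"])/f["fy"],1]; e=np.array(f["eye"])
    return e+d*(z-e[2])/d[2]
def proj(f,p):
    c=f["M"].T@(np.array(p)-f["eye"]); return c[0]/c[2]*f["fx"]+f["cx"],c[1]/c[2]*f["fy"]+f["cy"]
E
```

```text
(no output)
```

View pics/topc.png

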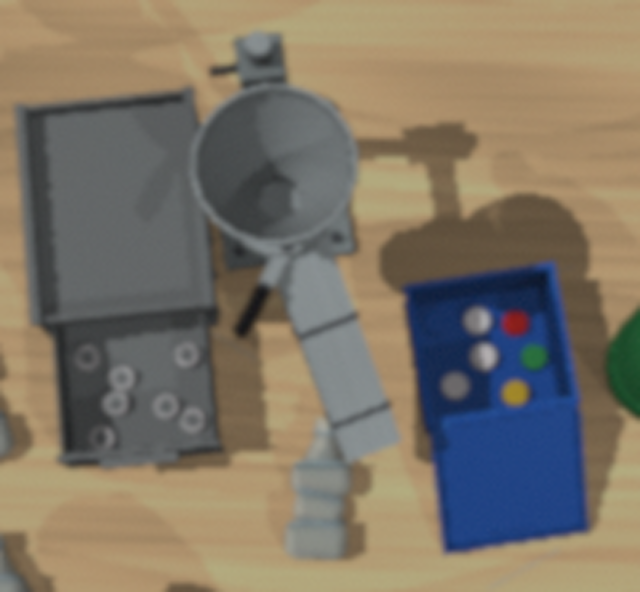

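The crop shows the rim centre at (273,165), lever end at (242,333), chute's upper lip from (347,460) to (398,438), and bin rim corners at (407,290), (555,264), (579,400) and about (430,425). Next I'll compute positions.

Run:
```python
from h import *
f=cam("top");g=lambda x,y,z:ray(f,150+x/3.2,65+y/3.2,z)[:2]
A=g(273,165,396);L=g(242,333,278);M=(g(347,460,166)+g(398,438,166))/2;post=g(260,45,330)
c=[g(*p,95) for p in((407,290),(555,264),(579,400),(430,425))]
B=(c[0]+c[2])/2;B2=(c[1]+c[3])/2
print("axis",A,"lever",L,"mouth",M,np.hypot(*(M-A)),"post",post,"bin",B,B2,np.hypot(*(B-A)))
print([np.hypot(*(c[i]-c[i-1])) for i in range(4)])
y=np.arctan2(*(post-A)[::-1]);print("yaw",y,"post d",np.hypot(*(post-A)))
an=lambda v:np.arctan2(v[1],v[0])
w=lambda a:(a+np.pi)%(2*np.pi)-np.pi
bolt=A+45*np.array([np.cos(y+np.pi),np.sin(y+np.pi)])
print("chute",w(an(M-A)-y-np.pi),"target",w(an((B+B2)/2-A)-y-np.pi),"bolt",bolt,"lever d",np.hypot(*(L-bolt)),"ang",w(an(L-bolt)-y-np.pi)+.65)
for q in(0,1.3):
  a=y+np.pi-.65+q;print(q,bolt+107*np.array([np.cos(a),np.sin(a)]))
print("pet",g(318,520,25),"petneck",g(320,435,20),"jug",ray(f,363,178,150),"tray c",[g(*p,82) for p in((62,460),(218,448))])
s=cam("scene")
for n,p in(("axis",(*A,396)),("bin",(*B,95)),("lever",(*L,278)),("mouth",(*M,166))):print(n,proj(s,p))
```

```text
axis [724.6356521  57.579685 ] lever [588.6448017   90.17189977] mouth [488.3775612  -46.29679523] 258.0856614788709 post [871.65817656  79.41109278] bin [ 621.326214   -181.97194498] [ 622.33207906 -182.66292443] 260.8789440095874
[np.float64(159.25338980655735), np.float64(174.06292914115747), np.float64(160.98378028497825), np.float64(172.30720900166656)]
yaw 0.1474130693027733 post d 148.63456213903953
chute 0.26682043765452956 target 1.018514523028383 bolt [680.12370612  50.97009611] lever d 99.52472740372205 ang 0.09772692417361306
0 [586.35539181 102.51137307]
1.3 [605.37777259 -25.59389947]
pet [419.42126048  13.14815202] petneck [521.09341205  14.03272072] jug [ 596.86300523 -384.18606558  150.        ] tray c [array([475.74239013, 306.802173  ]), array([494.6517421 , 128.92495454])]
axis (np.float64(234.78654242719531), np.float64(203.92370750430064))
bin (np.float64(195.85734794126938), np.float64(204.8824623418793))
lever (np.float64(264.3906332877278), np.float64(198.33457858828803))
mouth (np.float64(243.1063973547062), np.float64(182.71844180667642))
```

```bash
python3 -m pendant '{"angular":[[0,0,7],[0,0,7],[0,0,7],[0,0,7],[0,0,7],[0,0,7],[0,0,7],[0,0,7],[0,0,7],[0,0,7],[0,0,7],[0,0,7],[0,0,7],[0,0,7],[0,0,7],[0,0,7],[0,0,7],[0,0,7],[0,0,7],[0,0,7]],"dp":[[0,0,-2],[0,0,-2],[0,0,-2],[0,0,-2],[0,0,-2],[0,0,-2],[0,0,-2],[0,0,-2],[0,0,-2],[0,0,-2],[0,0,-2],[0,0,-2],[0,0,-2],[0,0,-2],[0,0,-2],[0,0,-2],[0,0,-2],[0,0,-2],[0,0,-2],[0,0,-2]],"hand":[0,0,0,0,0,0,0,0,0,0,0,0,0,0,0,0,0,0,0,0]}' 5
python3 -m pendant '{"angular":[[0,0,7],[0,0,7],[0,0,7],[0,0,7],[0,0,7],[0,0,7],[0,0,5.6],[0,0,0]],"dp":[[0,0,0],[0,0,0],[0,0,0],[0,0,0],[0,0,0],[0,0,0],[0,0,0],[0,0,0]],"hand":[0,0,0,0,0,0,0,0]}'
```

```text
t: 1.87
ee_pos: [225.2, 582.9, 332.0]
tcp_rot: [0.0, 0.987, 0.161, -0.0]
force: [0.3, 0.1, -0.7]
grip_width: 0.004
finger_force: 0.0
t: 2.53
ee_pos: [324.1, 504.1, 320.5]
tcp_rot: [-0.032, 0.986, -0.157, -0.055]
force: [-0.5, 0.2, -0.1]
grip_width: 0.005
finger_force: 0.0
```

The second call moved the TCP although no shift was commanded, so I'm checking the joints.

Run:
```python
from rig import r
o=r.get_obs();print(o["joint_pos"].round(3),o["ee_pos"],o["tcp_rot"].round(4),o["qd"].round(3))
```

```text
[0.81  0.137 1.573 0.127 1.443 2.68 ] [324.08634781 504.10927715 320.50067353] [-0.0315  0.9856 -0.1571 -0.0546] [ 0.071  0.005 -0.023  0.012  0.01  -0.003]
```

```bash
python3 -m pendant '{"angular":[[0,0,0],[0,0,0],[0,0,0],[0,0,0],[0,0,0],[0,0,0],[0,0,0],[0,0,0]],"dp":[[30,14,0],[30,14,0],[30,14,0],[30,14,0],[30,14,0],[30,14,0],[30,14,0],[0,0,0]],"hand":[0,0,0,0,0,0,0,0]}'
python3 - <<'E'
from rig import r
o=r.get_obs();print(o["joint_pos"].round(3),o["ee_pos"],o["tcp_rot"].round(4))
E
```

```text
t: 3.2
ee_pos: [492.8, 347.9, 291.2]
tcp_rot: [-0.031, 0.986, -0.155, -0.054]
force: [0.1, 0.5, -0.6]
grip_width: 0.004
finger_force: 0.0
[0.433 0.195 1.562 0.113 1.441 2.298] [492.79072782 347.91597399 291.19250928] [-0.0313  0.9859 -0.1552 -0.054 ]
```

```bash
cat >> h.py <<'E'
def plan(p,psi):
    o=r.get_obs();q=o["tcp_rot"];C=R.from_quat(np.array(q)[[1,2,3,0]])
    T=R.from_matrix(np.array([[np.cos(psi),np.sin(psi),0],[np.sin(psi),-np.cos(psi),0],[0,0,-1]]).T.T)
    print("t",o["t"],"pos",o["ee_pos"].round(1),"F",o["force"].round(1),"J",o["joint_pos"].round(2),"turn",np.degrees((C.inv()*T).as_rotvec()).round(2),"then shift",T.inv().apply(np.array(p)-o["ee_pos"]).round(1))
E
python3 -c "
from h import *
plan([539,169,331],-.502)"
```

```text
t 3.2 pos [492.8 347.9 291.2] F [ 0.1  0.5 -0.6] J [0.43 0.19 1.56 0.11 1.44 2.3 ] turn [-1.95  6.9  10.86] then shift [126.6 134.6 -39.8]
```

```bash
python3 -m pendant '{"angular":[[-1,3.5,5.4],[-1,3.4,5.4],[0,0,0],[0,0,0],[0,0,0],[0,0,0],[0,0,0],[0,0,0],[0,0,0]],"dp":[[0,0,0],[0,0,0],[25,27,-8],[25,27,-8],[25,27,-8],[25,27,-8],[25,27,-8],[0,0,0],[0,0,0]],"hand":[0,0,0,0,0,0,0,0,0]}'
python3 -c "
from h import *
plan([620,124,331],-.502)
import cv2
f=cam('top');cv2.imwrite('pics/t1.png',f['color'])"
```

```text
t: 3.95
ee_pos: [535.6, 172.3, 332.9]
tcp_rot: [-0.001, 0.969, -0.247, -0.0]
force: [0.2, 1.2, 0.5]
grip_width: 0.003
finger_force: 0.0
t 3.95 pos [535.6 172.3 332.9] F [0.2 1.2 0.5] J [0.17 0.05 1.64 0.   1.45 2.24] turn [-0.13  0.04  0.12] then shift [97.3  1.7  1.9]
```

View pics/t1.png

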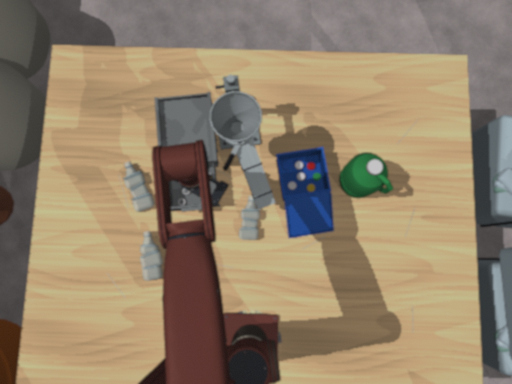

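The hand is left of the lever (its handle is at (229,160)) and nothing has moved. I'll slide in along the lever.

```bash
python3 -m pendant '{"angular":[[0,0,0],[0,0,0],[0,0,0],[0,0,0],[0,0,0],[0,0,0],[0,0,0],[0,0,0]],"dp":[[16,0,0],[16,0,0],[16,0,0],[16,0,0],[16,0,0],[16,0,0],[0,1,2],[0,0,0]],"hand":[0,0,0,0,0,0,0,0]}'
python3 -m pendant '{"angular":[[0,0,0],[0,0,0],[0,0,0],[0,0,0],[0,0,0]],"dp":[[0,3,0],[0,3,0],[0,3,0],[0,3,0],[0,0,0]],"hand":[0,0,0,0,0]}'
python3 -c "
from h import *
plan([620,124,331],-.502)"
```

```text
t: 4.67
ee_pos: [618.4, 128.1, 328.4]
tcp_rot: [-0.001, 0.969, -0.245, -0.002]
force: [0.8, -0.1, -0.1]
grip_width: 0.01
finger_force: 0.0
t: 5.08
ee_pos: [612.7, 115.9, 330.3]
tcp_rot: [-0.001, 0.969, -0.246, -0.0]
force: [0.2, -1.1, 0.4]
grip_width: 0.003
finger_force: 0.0
t 5.0833 pos [612.7 115.9 330.3] F [ 0.2 -1.1  0.4] J [0.06 0.2  1.48 0.   1.46 2.13] turn [-0.08  0.08  0.28] then shift [  2.4 -10.6  -0.7]
```

```bash
python3 -m pendant '{"angular":[[0,0,-3],[0,0,-3],[0,0,-3],[0,0,-3],[0,0,-3],[0,0,-3],[0,0,-3],[0,0,-3],[0,0,-3],[0,0,-3],[0,0,-3],[0,0,-3],[0,0,-3],[0,0,-3],[0,0,-3],[0,0,0]],"dp":[[-1,4.6,0],[-1,4.6,0],[-1,4.6,0],[-1,4.6,0],[-1,4.6,0],[-1,4.6,0],[-1,4.6,0],[-1,4.6,0],[-1,4.6,0],[-1,4.6,0],[-1,4.6,0],[-1,4.6,0],[-1,4.6,0],[-1,4.6,0],[-1,4.6,0],[0,0,0]],"hand":[0,0,0,0,0,0,0,0,0,0,0,0,0,0,0,0]}'
python3 -c "
from h import *
psi=-.502+np.radians(45);b=np.array([680,51]);er=-np.array([np.cos(psi),np.sin(psi)]);et=np.array([-er[1],er[0]])
p=b+88*er-24*et
plan([*p,331],psi)
import cv2
f=cam('scene');cv2.imwrite('pics/s2.png',cv2.resize(f['color'][120:280,150:350],None,fx=3,fy=3))"
```

```text
t: 6.42
ee_pos: [589.6, 50.9, 329.9]
tcp_rot: [-0.001, 0.99, 0.144, -0.0]
force: [-0.0, 0.3, -0.4]
grip_width: 0.008
finger_force: 0.0
t 6.4167 pos [589.6  50.9 329.9] F [-0.   0.3 -0.4] J [-0.05  0.12  1.57  0.    1.45  1.23] turn [-0.14  0.04  0.35] then shift [-1.2  1.2 -1.1]
```

View pics/s2.png

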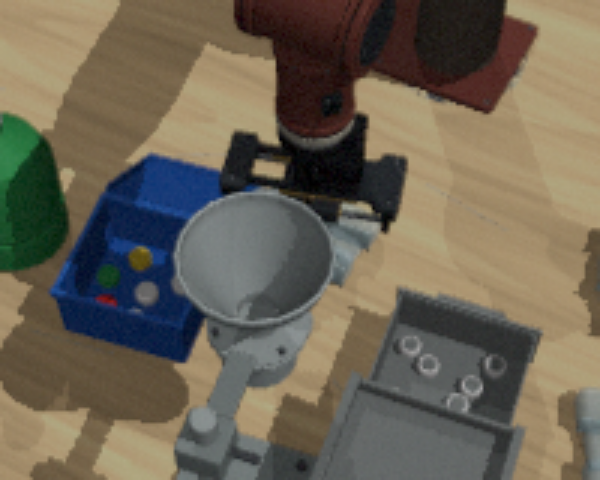

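The hand is in front of the funnel at about (320,170), and the funnel hides the lever. I'll continue the arc.

```bash
python3 -m pendant '{"angular":[[0,0,-3],[0,0,-3],[0,0,-3],[0,0,-3],[0,0,-3],[0,0,-3],[0,0,-3],[0,0,-3],[0,0,-3],[0,0,0]],"dp":[[-1,4.6,0],[-1,4.6,0],[-1,4.6,0],[-1,4.6,0],[-1,4.6,0],[-1,4.6,0],[-1,4.6,0],[-1,4.6,0],[-1,4.6,0],[0,0,0]],"hand":[0,0,0,0,0,0,0,0,0,0]}'
python3 -m pendant '{"angular":[[0,0,-1],[0,0,-1],[0,0,0]],"dp":[[0,1.5,0],[0,1.5,0],[0,0,0]],"hand":[0,0,0]}'
python3 -c "
from h import *
psi=-.502+1.3;b=np.array([680,51]);er=-np.array([np.cos(psi),np.sin(psi)]);et=np.array([-er[1],er[0]])
p=b+88*er-23*et
plan([*p,331],psi)"
```

```text
t: 7.3
ee_pos: [601.8, 10.7, 329.7]
tcp_rot: [-0.001, 0.929, 0.371, -0.0]
force: [-0.8, -0.5, -0.4]
grip_width: 0.006
finger_force: 0.0
t: 7.55
ee_pos: [603.8, 9.0, 329.7]
tcp_rot: [-0.001, 0.922, 0.387, -0.0]
force: [-1.1, 1.1, -0.9]
grip_width: 0.007
finger_force: 0.6
t 7.55 pos [603.8   9.  329.7] F [-1.1  1.1 -0.9] J [-0.12  0.15  1.54  0.    1.46  0.66] turn [-0.12 -0.04 -0.19] then shift [-4.7  2.3 -1.3]
```

```bash
for i in 1; do python3 -m pendant '{"angular":[[0,0,0],[0,0,0],[0,0,0],[0,0,0]],"dp":[[0,1,0],[0,1,0],[0,1,0],[0,0,0]],"hand":[0,0,0,0]}'; done
python3 -m pendant '{"angular":[[0,0,0],[0,0,0],[0,0,0]],"dp":[[0,1,0],[0,1,0],[0,0,0]],"hand":[0,0,0]}'
```

```text
t: 7.88
ee_pos: [606.1, 6.7, 329.7]
tcp_rot: [-0.001, 0.922, 0.387, 0.0]
force: [-2.6, 0.5, 0.1]
grip_width: 0.012
finger_force: 0.7
t: 8.13
ee_pos: [607.6, 5.2, 329.8]
tcp_rot: [-0.001, 0.922, 0.387, 0.0]
force: [-1.4, -0.0, -0.1]
grip_width: 0.007
finger_force: 0.6
```

```bash
python3 -m pendant '{"angular":[[0,0,0],[0,0,0],[0,0,0]],"dp":[[0,1.5,0],[0,1.5,0],[0,0,0]],"hand":[0,0,0]}'
python3 -m pendant '{"angular":[[0,0,0],[0,0,0],[0,0,0]],"dp":[[0,1.5,0],[0,1.5,0],[0,0,0]],"hand":[0,0,0]}'
```

```text
t: 8.38
ee_pos: [609.8, 3.1, 329.7]
tcp_rot: [-0.001, 0.922, 0.387, 0.0]
force: [-0.7, -0.5, 0.6]
grip_width: 0.006
finger_force: 0.4
t: 8.63
ee_pos: [611.9, 1.0, 329.8]
tcp_rot: [-0.001, 0.922, 0.387, 0.0]
force: [-1.1, -0.1, -0.6]
grip_width: 0.005
finger_force: 0.5
```

```bash
python3 -m pendant '{"angular":[[0,0,0],[0,0,0],[0,0,0]],"dp":[[0,1.5,0],[0,1.5,0],[0,0,0]],"hand":[0,0,0]}'
python3 -m pendant '{"angular":[[0,0,0],[0,0,0],[0,0,0]],"dp":[[0,1.5,0],[0,1.5,0],[0,0,0]],"hand":[0,0,0]}'
```

```text
t: 8.88
ee_pos: [613.1, -0.2, 329.7]
tcp_rot: [-0.002, 0.922, 0.387, -0.001]
force: [-8.3, 4.0, 2.0]
grip_width: 0.003
finger_force: 3.6
t: 9.13
ee_pos: [613.5, -0.5, 329.7]
tcp_rot: [-0.005, 0.922, 0.388, -0.002]
force: [-15.5, 9.1, 7.4]
grip_width: -0.001
finger_force: 8.7
```

The lever is against its open stop. I'll back off.

```bash
python3 -m pendant '{"angular":[[0,0,0],[0,0,0],[0,0,0],[0,0,0],[0,0,0],[0,0,0],[0,0,0],[0,0,0],[0,0,0],[0,0,0]],"dp":[[0,-5,0],[0,-6,0],[0,-6,0],[-15,-5,0],[-25,-5,0],[-25,0,0],[-25,0,0],[-25,0,0],[-15,0,0],[0,0,0]],"hand":[0,0,0,0,0,0,0,0,0,0]}'
python3 -c "
from h import *
plan([492.6,26.4,290],.414)"
```

```text
t: 9.97
ee_pos: [504.3, -78.6, 330.0]
tcp_rot: [-0.0, 0.923, 0.386, 0.0]
force: [0.8, -0.2, -0.7]
grip_width: 0.002
finger_force: 0.0
t 9.9667 pos [504.3 -78.6 330. ] F [ 0.8 -0.2 -0.7] J [-0.31 -0.08  1.77  0.    1.45  0.47] turn [-2.000e-02 -2.000e-02  2.166e+01] then shift [  31.5 -100.8   40. ]
```

```bash
python3 -m pendant '{"angular":[[0,0,6],[0,0,6],[0,0,6],[0,0,3.6],[0,0,0],[0,0,0],[0,0,0],[0,0,0],[0,0,0],[0,0,0],[0,0,0],[0,0,0],[0,0,0],[0,0,0]],"dp":[[0,0,0],[0,0,0],[0,0,0],[0,0,0],[0,-25,0],[0,-25,0],[10,-25,0],[10,-25,0],[12,0,0],[0,0,20],[0,0,20],[0,0,0],[0,0,0],[0,0,0]],"hand":[0,0,0,0,0,0,0,0,0,0,0,0,0,0]}'
python3 - <<'E'
from h import *
plan([492.6,26.4,222],.414)
import cv2
f=cam('scene');g=cam('top')
cv2.imwrite('pics/c3.png',np.hstack([cv2.resize(x['color'][a:a+150,b:b+130],None,fx=3,fy=3) for x,a,b in((f,120,180),(g,90,190))]))
E
```

```text
t: 11.13
ee_pos: [494.8, 27.8, 290.9]
tcp_rot: [-0.001, 0.978, 0.207, 0.0]
force: [-0.3, -0.3, 0.2]
grip_width: 0.005
finger_force: 0.0
t 11.1333 pos [494.8  27.8 290.9] F [-0.3 -0.3  0.2] J [-0.1  -0.09  1.86  0.    1.38  1.05] turn [-0.09 -0.07  0.2 ] then shift [-2.6  0.4 68.9]
```

View pics/c3.png

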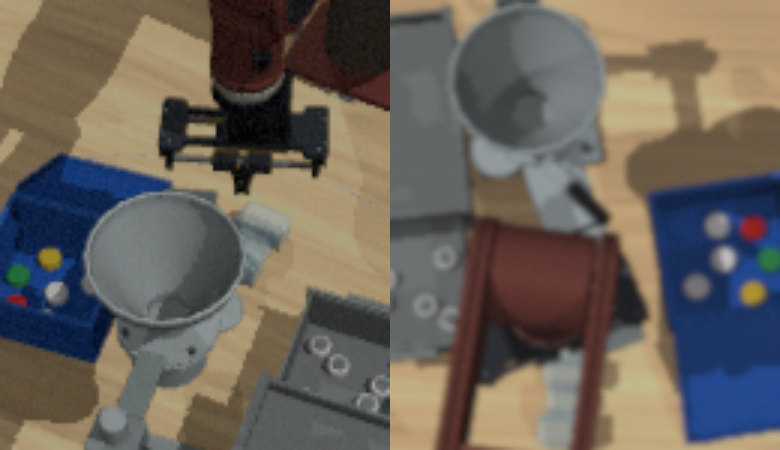

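The lever (black, at (588,200) on the right) now points to the right. The hand is above the chute's left side, so I'll descend and approach.

```bash
python3 -m pendant '{"angular":[[0,0,0],[0,0,0],[0,0,0],[0,0,0],[0,0,0],[0,0,0]],"dp":[[-2,0,15],[0,0,18],[0,0,18],[0,0,16],[0,0,0],[0,0,0]],"hand":[0,0,0,0,0,0]}'
python3 -m pendant '{"angular":[[0,0,0],[0,0,0],[0,0,0],[0,0,0],[0,0,0],[0,0,0],[0,0,0]],"dp":[[0,3,0],[0,3,0],[0,3,0],[0,3,0],[0,3,0],[0,3,0],[0,0,0]],"hand":[0,0,0,0,0,0,0]}'
python3 -c "
from h import *
plan([492.6,26.4,222],.414)"
```

```text
t: 11.73
ee_pos: [492.4, 26.8, 223.3]
tcp_rot: [-0.001, 0.978, 0.207, -0.0]
force: [0.0, 0.3, 0.2]
grip_width: 0.004
finger_force: 0.0
t: 12.32
ee_pos: [500.0, 9.9, 223.0]
tcp_rot: [-0.001, 0.978, 0.207, -0.0]
force: [-0.4, 0.2, -0.3]
grip_width: 0.008
finger_force: 0.0
t 12.3167 pos [500.    9.9 223. ] F [-0.4  0.2 -0.3] J [-0.14 -0.02  1.92  0.    1.24  1.01] turn [-0.1  -0.01  0.17] then shift [ -0.1 -18.1   1. ]
```

```bash
python3 -m pendant '{"angular":[[0,0,-1],[0,0,-1],[0,0,-1],[0,0,-1.5],[0,0,-1.5],[0,0,-1.5],[0,0,-1.5],[0,0,-1.5],[0,0,-1.5],[0,0,-1.5],[0,0,-1.5],[0,0,-1.5],[0,0,-1.5],[0,0,-1.5],[0,0,-1.5],[0,0,-1.5],[0,0,-1.5],[0,0,-1.5],[0,0,0]],"dp":[[-0.7,3.9,0],[-0.7,3.9,0],[-0.7,3.9,0],[-1.1,5.9,0],[-1.1,5.9,0],[-1.1,5.9,0],[-1.1,5.9,0],[-1.1,5.9,0],[-1.1,5.9,0],[-1.1,5.9,0],[-1.1,5.9,0],[-1.1,5.9,0],[-1.1,5.9,0],[-1.1,5.9,0],[-1.1,5.9,0],[-1.1,5.9,0],[-1.1,5.9,0],[-1.1,5.9,0],[0,0,0]],"hand":[0,0,0,0,0,0,0,0,0,0,0,0,0,0,0,0,0,0,0]}'
python3 - <<'E'
from h import *
o=r.get_obs();psi=.414+np.radians(25.5);b=np.array([724.6,57.6]);er=-np.array([np.cos(psi),np.sin(psi)]);et=np.array([-er[1],er[0]])
plan([*(b+225*er-45*et),222],psi)
import cv2
f=cam('scene');g=cam('top')
cv2.imwrite('pics/c4.png',np.hstack([cv2.resize(x['color'][a:a+150,b:b+130],None,fx=3,fy=3) for x,a,b in((f,120,170),(g,90,220))]))
E
```

```text
t: 13.9
ee_pos: [543.4, -81.9, 222.5]
tcp_rot: [-0.001, 0.908, 0.419, -0.0]
force: [0.2, -0.4, -0.6]
grip_width: 0.005
finger_force: 0.0
t 13.9 pos [543.4 -81.9 222.5] F [ 0.2 -0.4 -0.6] J [-0.29  0.1   1.79  0.    1.25  0.41] turn [-0.1  -0.02  0.26] then shift [-1.   1.1  0.5]
```

View pics/c4.png

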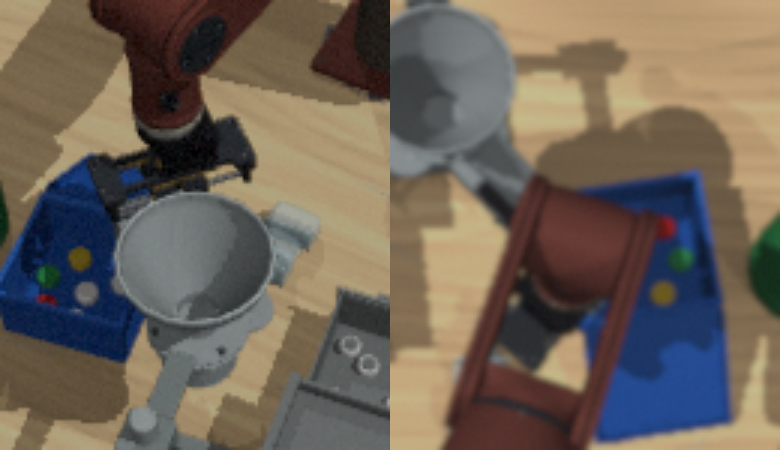

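The chute has turned with the hand to about two-thirds of the way; the bin hasn't moved.

```bash
python3 -m pendant '{"angular":[[0,0,-1.5],[0,0,-1.5],[0,0,-1.5],[0,0,-1.5],[0,0,-1.5],[0,0,-1.5],[0,0,-1.5],[0,0,-1.5],[0,0,-1.5],[0,0,-1],[0,0,-1],[0,0,-0.5],[0,0,0]],"dp":[[-1.1,5.9,0],[-1.1,5.9,0],[-1.1,5.9,0],[-1.1,5.9,0],[-1.1,5.9,0],[-1.1,5.9,0],[-1.1,5.9,0],[-1.1,5.9,0],[-1.1,5.9,0],[-0.7,3.9,0],[-0.7,3.9,0],[-0.4,2,0],[0,0,0]],"hand":[0,0,0,0,0,0,0,0,0,0,0,0,0]}'
python3 -m pendant '{"angular":[[0,0,0],[0,0,0],[0,0,0],[0,0,0],[0,0,0],[0,0,0],[0,0,0],[0,0,0],[0,0,0]],"dp":[[0,-5,0],[0,-10,0],[0,-20,0],[-10,-30,0],[-25,-30,0],[-30,-30,0],[-35,-20,0],[-35,-20,0],[0,0,0]],"hand":[0,0,0,0,0,0,0,0,0]}'
python3 - <<'E'
from h import *
print(r.get_obs()["joint_pos"].round(2))
import cv2
g=cam('top')
cv2.imwrite('pics/t5.png',cv2.resize(g['color'][65:250,150:350],None,fx=3.2,fy=3.2,interpolation=cv2.INTER_CUBIC))
E
```

```text
t: 15.08
ee_pos: [589.3, -125.1, 222.4]
tcp_rot: [-0.001, 0.841, 0.54, 0.0]
force: [0.3, -0.2, 0.4]
grip_width: 0.003
finger_force: 0.2
t: 15.83
ee_pos: [379.2, -181.1, 222.2]
tcp_rot: [-0.001, 0.843, 0.539, -0.001]
force: [0.8, 0.1, 0.2]
grip_width: 0.004
finger_force: 0.0
[-0.63 -0.23  2.11 -0.    1.26 -0.2 ]
```

View pics/t5.png

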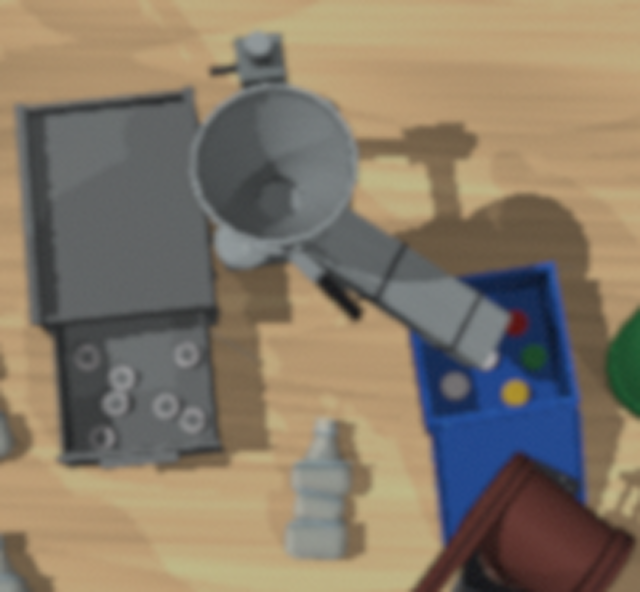

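The mouth's upper lip runs from (484,370) to (515,317), over the bin. The lever end is at (354,316), and the bin, tray and bottle are where they were.

Run:
```python
from h import *
f=cam("top");g=lambda x,y,z:ray(f,150+x/3.2,65+y/3.2,z)[:2]
A=np.array([724.6,57.6]);M=(g(484,370,166)+g(515,317,166))/2;d=(M-A);print(np.hypot(*d));m=A+245*d/np.hypot(*d)
print("mouth",m,"err",m-[622,-182.3])
L=g(354,316,278)-[680,51];print("shutter",(np.arctan2(L[1],L[0])-.1474-np.pi+.65+np.pi)%(2*np.pi)-np.pi, np.hypot(*L),r.get_obs()["qd"].round(3))
```

```text
266.2696065073204
mouth [ 617.61638963 -162.80759314] err [-4.38361037 19.49240686]
shutter 1.3047317539796586 101.71212177299277 [ 0.047  0.033 -0.034  0.008 -0.006  0.009]
```

```bash
python3 -c "
from rig import r
print(r.sign_off())"
```

```text
the job is handed in; nothing more can be done
None
```

I handed the job in with the chute mouth about 20 mm from the middle of the cap bin (limit 40 mm) and the shutter lever on its open stop at about 1.30 rad. The last overhead picture shows the bin, tray and nearby bottle in place, and nothing else was touched; the sign-off gave no verdict.

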